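# Clamp an ostrich eggshell for drilling

### The job

Clamp the ostrich eggshell for drilling: squeeze the two orange grips of the blue ratchet clamp together, let them out and squeeze again until the sliding jaw has pushed the egg home against the far stop and its sprung pad bears on the egg with the edge of the dark sleeve in the green band of the gauge rod, never pushing the rod right in, which would crack the shell. Finish while still holding the grips squeezed at that pressure; keep your hands off the pad and the egg, and leave the drill and polish jar where they are.

Things in the scene. Friction and masses are not known exactly. Their poses are not given: they have to be found in the camera images.
- clamp: Fixed bench clamp on a plywood board 505 x 120 x 12 mm. Origin on the bench below the midpoint between the two orange grips; x (clamp axis) points from the grips to the egg and far stop, z up. Along x in mm: board -100 to 405, grips 0, blue head 70 to 115 (97 high), egg rails 225 to 380, stop plate 386 to 400 (122 high). A toothed bar (top 94 mm above the bench) runs on the axis below the grips.
- squeeze_mid (a point): Fixed point on the clamp axis midway between the two orange grips, at their height, 130 mm above the bench: the place to squeeze, from above. The fingers go down on the outer sides of the two grips, one at the rear and one at the front, and close along the clamp's x axis.
- grip_f (a point): Middle of the front orange grip (toward the egg): a bar 16 mm thick, 56 mm long across the clamp, level, 130 mm above the bench. 25 mm ahead of squeeze_mid when let out, 10 mm when fully squeezed.
- grip_r (a point): Middle of the rear orange grip, alike, 25 mm behind squeeze_mid when let out.
- handle_f: Front squeeze lever: a dark steel fork 34 mm wide around the toothed bar that carries the front orange grip. Origin at its pivot near the board, 116 mm below the grip, 17.5 mm ahead of the midpoint.
- handle_r: Rear squeeze lever, alike; the two are geared to swing equally and opposite. Over their outer sides the grips measure 66 mm let out, 36 mm fully squeezed. A spring pushes each outwards with 3 to 4 N; driving the jaw takes about 5 N more at each grip, pressing the pad up to 5 N on top.
- lever_r (a joint): Angle of the rear lever: 0 = grips let out (66 mm wide), 0.129 rad = fully squeezed (36 mm wide). Springs back to 0 when let go.
- jaw_slide (a joint): Jaw travel toward the stop, 0 to 0.07 m. Ratchet, 4 mm teeth: as the grips close the jaw advances about 0.34 mm per mm of shrinking width over them, once the pawl has caught a tooth (first 0 to 4 mm of feed lost). A full stroke feeds about 8 mm; when the grips are let out the jaw stays (braked, 12.5 N). At first 16 to 32 mm are needed until the egg is pinched, then 8 mm more for mid-green.
- pad_spring (a joint): How far the sprung pad and its gauge rod are pressed back into the jaw, 0 to 0.016 m, 1 N for each mm. Bands on the 16 mm diameter rod, as they vanish into the dark 24 mm sleeve: white 0 to 4 mm (too light), green 4 to 12 mm (right), red 12 to 16 mm (too hard).
- pad: Grey disc with a black rubber ring of 25 mm radius on its front, carried by the jaw; presses on the egg's near end. Origin at the centre of the ring, on the clamp axis 85 mm above the bench; x along the clamp axis toward the egg.
- pad_rim (a point): Centre of the pad's rubber ring (the origin of pad). The ring touches the egg when it is about 74 mm from the egg's centre.
- stop: Fixed far stop with the same rubber ring, facing the grips; blue plate. Origin at the centre of the ring, 85 mm above the bench. The egg is pinched between both rings when their centres are about 148 mm apart.
- egg: Blown ostrich eggshell, ivory, loose, 150 mm long and 124 mm across, 0.25 to 0.5 kg, lying lengthways along the clamp on two black rails. Origin at its centre, 85 mm above the bench; its x axis is its long axis. It slides easily along the rails when pushed.
- drill: Bystander: black cordless drill standing on its battery, 195 mm high, battery 75 x 110 mm. Origin at the centre of its underside.
- polish: Bystander: amber jar with white cap, 70 mm diameter, 80 mm high. Origin at the centre of its underside.

How it is judged:
By the outcome, as a careful person would: the job done as asked, in the order asked, and still so for the second after the job is handed in, while the arm keeps its last pose, push and grip.
It also fails if it takes over 48 s, if anything falls off the work surface, if the arm or the gripper's body presses on something with over 40 N, if the wrist force passes 120 N, or if a joint passes its speed limit or range.

### The arm

A 6-joint arm with a two-finger parallel gripper is mounted at the origin on the work surface. World frame = base frame: x ahead of the robot, y to its left, z up, the work surface at z = 0. Lengths are in mm, angles in rad, forces in N, time in s.
With the tool pointing down it reaches from about 375 to 750 mm from the base axis. Payload 9 kg.
Tool frame: the origin (TCP) lies on the centre line of the jaws, within the pads' length; the fingertips stand 17 mm ahead of it and the grasp point (between the pads) lies 2 mm behind it (bot.tips_ahead is the distance from the TCP to the fingertips, in mm); z points along the fingers, x is the direction in which the jaws open and shut, and the axes are right-handed (so a half turn about z gives the same grasp; the last joint's range is limited). The gripper opens to 85 mm and grips with 20 to 120 N. Pads are 22 mm wide; open, the fingers measure 114 mm over their backs; the gripper's body (76 mm by 85 mm) begins 54 mm behind the grasp point. The pads swing forward as they close: fully open they stand 13 mm farther back than shut.
Start: joints at [-1.46, 0.104, 0.097, 1.564, 0, 1.353], TCP at [193.755, -567.888, 217.231] pointing down, gripper open.
Joint ranges: [-2.99, 2.99], [-0.84, 1.86], [-1.1, 1.16], [-1.84, 2.11], [-1.51, 1.56], [-3.14, 3.14]. Speed limits (rad/s): [2.22, 2.22, 2.57, 3.14, 3.14, 3.14].

### API

Orientations are given as a unit quaternion [x, y, z, w].
In Python, from cell import bot, viewer gives the robot as it stands.
- The arm moves only by the shell command python3 -m pendant 'ROWS' [FORCE]. ROWS is JSON, a list of rows, each a list of 7 numbers: the shift along the tool's x, y, z in mm, then the turn, a rotation vector about the tool's x, y, z in degrees, then the opening, from -1 (shut) to 1 (fully open), so that 0 is half open. A call has 1 to 12 rows; each row shifts and turns the commanded pose from where the row before left it, along the tool's axes as they then stand; what a row does not reach is not made up. A row lasts 1/10 s, in which the tool goes at most 50 mm and 8.59 degrees, less where a joint would pass 70% of its speed; a pose out of reach is approached as far as the arm can. A call is refused whole if a number of a shift passes 50 or a number of a turn 8.59, either way. A call with a gripper value outside its range is refused whole. The fingers move at their own pace and stop on an object; FORCE is the grip in N (left out, the last holds). Time passes only in rows, so rows that do not move let the fingers close. It gives the time, the measured TCP pose, the force and the opening at its end, in the units of the state.
- bot.sense(): the state, without advancing time (a new reading comes with each control period).
- viewer.grab_frame(name): name is "side" or "top" or "wrist"; returns the picture (400x640x3 uint8, red, green, blue); there is no depth.
- viewer.camera_model(name): a dict with "mtx" (3x3 intrinsics, pixels), "dist" ([k1, k2, p1, p2, k3] as OpenCV has them; the pictures are not rectified), "R" (3x3) and "t" (3): a world point X has camera coordinates R X + t; the wrist camera has in their place "T_tool_cam" (4x4, takes a point from camera to tool coordinates, whose origin is the TCP and whose axes are the tool frame's). Camera axes: x right, y down, z forward; pixel columns grow to the right and rows downward; lengths in mm; the calibration is good to about 2 mm. A picture is of the moment at which its call begins: read the wrist's pose just before it. camera_model takes no time and is no camera call.
- bot.hand_in(): hands the job in, once; it reports no verdict.
The state is a dict: "time_s": time; "q": joint angles; "qvel": joint speeds; "joint_torque": joint torques, N m; "ee_pos": TCP position; "tool_rot": TCP orientation; "ft_force": force on the tool from outside, world axes, zero at the start; "ft_torque": the same for the moment, N m; "finger_gap": opening from 0.0 (shut) to 1.0 (fully open).
Only numpy, scipy, OpenCV 4.12 (cv2) and the standard library are available. Lean on these libraries where they do the work, as an engineer would, in place of code of your own. Each camera call takes 0.05 s, during which the arm holds its last target.

## Working session

There is one attempt and no reset: what is moved stays moved. The work goes in short steps, Python scripts to look and compute and a shell command to move; the robot and the scene stay as the last step left them, time stands still between calls to the robot, and variables do not carry over. Pictures are saved under pics/ and viewed, and the job is handed in when it is done.

```bash
ls; mkdir -p pics
python3 - <<'E'
from cell import bot, viewer
import cv2,numpy as np
print(bot.sense())
for n in ["side","top","wrist"]:
    im=viewer.grab_frame(n); cv2.imwrite(f"pics/{n}0.png",im[:,:,::-1])
    m=viewer.camera_model(n); print(n,{k:np.round(v,4).tolist() for k,v in m.items()})
E
```

```text
pics
{'time_s': 0.0, 'q': array([-1.45967150e+00,  1.04696746e-01,  9.64868960e-02,  1.56391753e+00,
       -1.23009575e-05,  1.35310043e+00]), 'qvel': array([-1.81346325e-04, -8.16388632e-04,  3.95902665e-05, -1.03616828e-03,
       -2.12316811e-03,  1.69172653e-03]), 'joint_torque': array([ 2.97365892e-03, -5.56922793e+01,  5.03650546e+01,  1.64064491e-02,
       -1.05162148e-04, -4.28555580e-06]), 'ee_pos': array([ 193.72385032, -567.49309716,  216.43354421]), 'tool_rot': array([ 8.13303934e-01, -5.81838695e-01, -4.49439318e-04, -4.90881856e-04]), 'ft_force': array([-0.0341629 ,  0.13310006, -0.17539234]), 'ft_torque': array([-0.03513714,  0.03550224,  0.00177299]), 'finger_gap': 1.0014308330078718}
side {'mtx': [[422.3261, 0.0, 319.808], [0.0, 422.3261, 198.5333], [0.0, 0.0, 1.0]], 'dist': [-0.0283, 0.0, 0.0, 0.0, 0.0], 'R': [[-0.9484, -0.3162, 0.0234], [-0.2059, 0.5581, -0.8038], [0.2411, -0.7671, -0.5945]], 't': [519.4282, 197.6523, 1007.1098]}
top {'mtx': [[403.5851, 0.0, 324.8194], [0.0, 403.5851, 195.782], [0.0, 0.0, 1.0]], 'dist': [-0.0758, 0.0, 0.0, 0.0, 0.0], 'R': [[-0.0158, -0.9997, 0.0178], [-0.9964, 0.0143, -0.0838], [0.0835, -0.0191, -0.9963]], 't': [11.5221, 556.1394, 1194.9695]}
wrist {'mtx': [[341.4634, 0.0, 325.3791], [0.0, 341.4634, 202.1891], [0.0, 0.0, 1.0]], 'dist': [-0.0176, 0.0, 0.0, 0.0, 0.0], 'T_tool_cam': [[1.0, -0.0003, -0.0003, -0.1375], [0.0004, 0.9626, 0.2709, -69.9615], [0.0002, -0.2709, 0.9626, -157.0389], [0.0, 0.0, 0.0, 1.0]]}
```

View pics/side0.png

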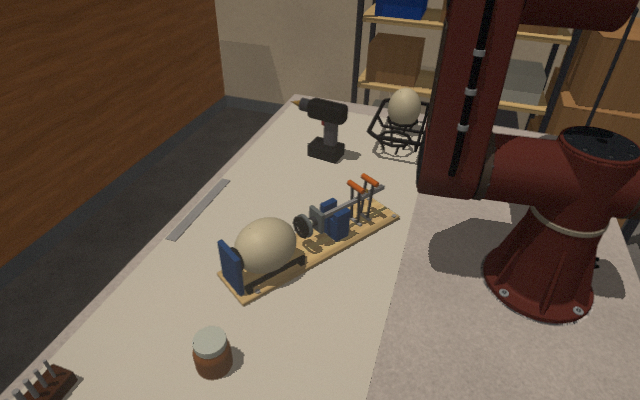

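View pics/top0.png

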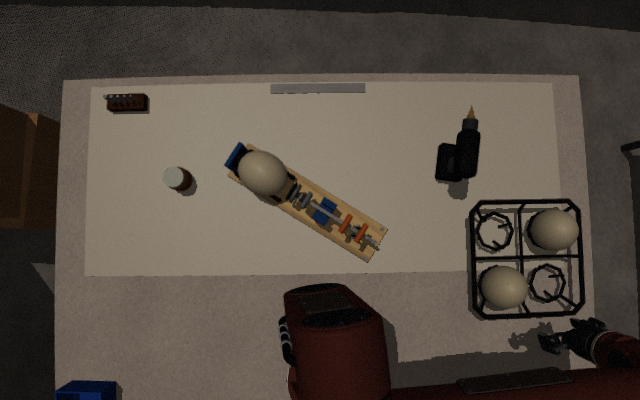

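View pics/wrist0.png

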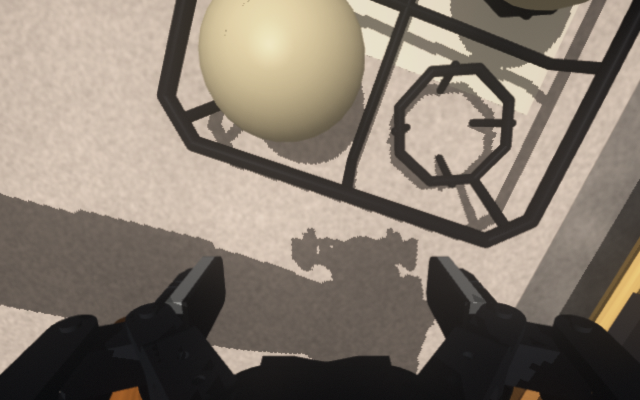

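Run:
```python
import cv2
a=cv2.imread("pics/top0.png")[130:280,215:405]; cv2.imwrite("pics/topc.png",cv2.resize(a,None,fx=4,fy=4,interpolation=cv2.INTER_CUBIC))
a=cv2.imread("pics/side0.png")[160:310,210:410]; cv2.imwrite("pics/sidec.png",cv2.resize(a,None,fx=4,fy=4,interpolation=cv2.INTER_CUBIC))
```

```text
(no output)
```

View pics/topc.png

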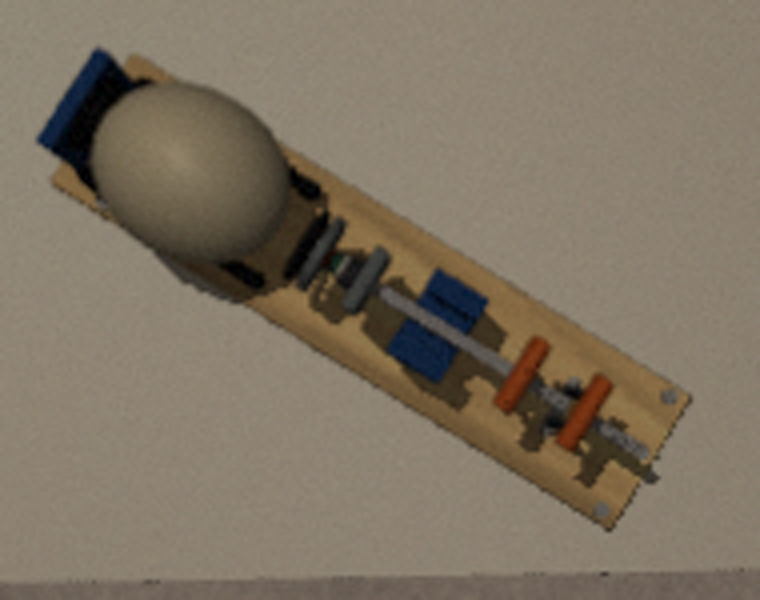

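View pics/sidec.png

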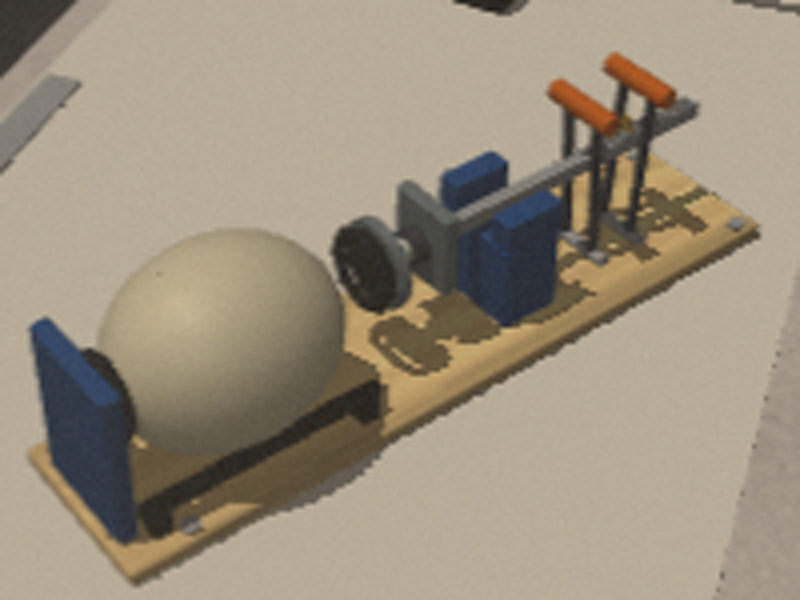

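The top view shows the board corners at crop (690,398), (610,528), (52,182), (130,55), the front grip centre at (523,375) and the rear grip centre at (585,412). The drill and jar are clear of the grips.

```bash
cat > h.py <<'E'
from cell import bot, viewer
import cv2,numpy as np
from scipy.spatial.transform import Rotation as Rn
def ray(name,px,pose=None):
    m=viewer.camera_model(name); u=cv2.undistortPoints(np.array([[px]],float),np.array(m['mtx']),np.array(m['dist']))[0,0]
    d=np.array([u[0],u[1],1.]) 
    if name=='wrist':
        T=np.array(m['T_tool_cam']); R=Rn.from_quat(pose[1]).as_matrix()
        return R@T[:3,3]+pose[0], R@T[:3,:3]@d
    R=np.array(m['R']);t=np.array(m['t']); return -R.T@t, R.T@d
def onz(name,px,z,pose=None):
    c,d=ray(name,px,pose); return c+d*(z-c[2])/d[2]
def proj(name,X,pose=None):
    m=viewer.camera_model(name); X=np.atleast_2d(X).astype(float)
    if name=='wrist':
        T=np.array(m['T_tool_cam']); R=Rn.from_quat(pose[1]).as_matrix()
        Xc=((X-pose[0])@R-T[:3,3])@T[:3,:3]
    else: Xc=X@np.array(m['R']).T+np.array(m['t'])
    return cv2.projectPoints(Xc,np.zeros(3),np.zeros(3),np.array(m['mtx']),np.array(m['dist']))[0][:,0]
E
python3 - <<'E'
from h import *
f=lambda x,y:(x/4+215-.375,y/4+130-.375)
C=[onz('top',f(*p),12) for p in [(690,398),(610,528),(52,182),(130,55)]]
for c in C: print(c.round(1))
print([np.linalg.norm(C[i]-C[(i+1)%4]).round(1) for i in range(4)])
ax=(C[2]+C[3]-C[0]-C[1]); ax/=np.linalg.norm(ax); print('ax',ax,np.degrees(np.arctan2(ax[1],ax[0])))
o=sum(C)/4-ax*152.5; print('origin',o)
g=[onz('top',f(*p),136) for p in [(523,375),(585,412)]]; print(g,(g[0]+g[1])/2)
s=lambda x,y:(x/4+210-.375,y/4+160-.375)
g=[onz('side',s(*p),134) for p in [(582,104),(638,78)]]; print('side',g,(g[0]+g[1])/2)
C=[onz('side',s(*p),12) for p in [(760,230),(137,578),(32,452)]]
for c in C: print(c.round(1))
E
```

```text
[ 452.7 -184.9   12. ]
[ 355.9 -121.7   12. ]
[624.9 299.4  12. ]
[722.7 239.8  12. ]
[np.float64(115.7), np.float64(499.7), np.float64(114.5), np.float64(503.3)]
ax [0.53739355 0.84333159 0.        ] 57.49361761172126
origin [457.10357709 -70.46119414  12.        ]
[array([470.51331833, -49.56951499, 136.        ]), array([444.65868915, -91.37548579, 136.        ])] [457.58600374 -70.47250039 136.        ]
side [array([471.4448023 , -46.16022178, 134.        ]), array([444.54927538, -87.89964962, 134.        ])] [457.99703884 -67.0299357  134.        ]
[ 352.2 -114.3   12. ]
[620.9 303.9  12. ]
[720.7 240.7  12. ]
```

Run:
```python
from h import *
s=bot.sense();p=s['ee_pos'];x=Rn.from_quat(s['tool_rot']).as_matrix()[:,0];psi=np.degrees(np.arctan2(x[1],x[0]));print(psi)
tgt=np.array([457.5,-69.5,217]);N=16;d=(tgt-p)/N;dp=(57.5-psi)/N
for i in range(N):
    c,sn=np.cos(np.radians(psi+dp*i)),np.sin(np.radians(psi+dp*i))
    print([round(d[0]*c+d[1]*sn,0),round(d[0]*sn-d[1]*c,0),0,0,0,round(-dp,2)])
```

```text
-71.15944484254379
[np.float64(-24.0), np.float64(-26.0), 0, 0, 0, np.float64(-8.04)]
[np.float64(-20.0), np.float64(-29.0), 0, 0, 0, np.float64(-8.04)]
[np.float64(-16.0), np.float64(-31.0), 0, 0, 0, np.float64(-8.04)]
[np.float64(-12.0), np.float64(-33.0), 0, 0, 0, np.float64(-8.04)]
[np.float64(-7.0), np.float64(-35.0), 0, 0, 0, np.float64(-8.04)]
[np.float64(-2.0), np.float64(-35.0), 0, 0, 0, np.float64(-8.04)]
[np.float64(3.0), np.float64(-35.0), 0, 0, 0, np.float64(-8.04)]
[np.float64(8.0), np.float64(-34.0), 0, 0, 0, np.float64(-8.04)]
[np.float64(13.0), np.float64(-33.0), 0, 0, 0, np.float64(-8.04)]
[np.float64(17.0), np.float64(-31.0), 0, 0, 0, np.float64(-8.04)]
[np.float64(21.0), np.float64(-28.0), 0, 0, 0, np.float64(-8.04)]
[np.float64(25.0), np.float64(-25.0), 0, 0, 0, np.float64(-8.04)]
[np.float64(28.0), np.float64(-21.0), 0, 0, 0, np.float64(-8.04)]
[np.float64(31.0), np.float64(-17.0), 0, 0, 0, np.float64(-8.04)]
[np.float64(33.0), np.float64(-12.0), 0, 0, 0, np.float64(-8.04)]
[np.float64(34.0), np.float64(-8.0), 0, 0, 0, np.float64(-8.04)]
```

```bash
python3 -m pendant '[[-24,-26,0,0,0,-8,1],[-20,-29,0,0,0,-8,1],[-16,-31,0,0,0,-8,1],[-12,-33,0,0,0,-8,1],[-7,-35,0,0,0,-8,1],[-2,-35,0,0,0,-8,1],[3,-35,0,0,0,-8,1],[8,-34,0,0,0,-8,1]]' 30
python3 -m pendant '[[13,-33,0,0,0,-8,1],[17,-31,0,0,0,-8,1],[21,-28,0,0,0,-8,1],[25,-25,0,0,0,-8,1],[28,-21,0,0,0,-8,1],[31,-17,0,0,0,-8,1],[33,-12,0,0,0,-8,1],[34,-8,0,0,0,-8,1],[0,0,0,0,0,0,1],[0,0,0,0,0,0,1]]'
python3 - <<'E'
from h import *
s=bot.sense();print(s['time_s'],s['ee_pos'],s['tool_rot'],s['q'])
x=Rn.from_quat(s['tool_rot']).as_matrix();print(np.degrees(np.arctan2(x[1,0],x[0,0])),x[:,2])
im=viewer.grab_frame('wrist');cv2.imwrite('pics/wrist1.png',im[:,:,::-1])
E
```

```text
time_s: 0.95
ee_pos: [326.4, -318.1, 217.0]
tool_rot: [0.998, -0.06, -0.0, -0.0]
ft_force: [0.2, -0.1, -0.5]
finger_gap: 0.999
time_s: 1.95
ee_pos: [459.6, -71.1, 216.9]
tool_rot: [0.879, 0.476, -0.0, -0.0]
ft_force: [-1.2, -0.1, -0.3]
finger_gap: 0.999
1.95 [459.55073179 -71.07832064 216.94961013] [ 8.79318017e-01  4.76234956e-01 -2.85549135e-04 -1.00700625e-04] [-4.35653575e-01 -3.09625999e-01 -2.91119540e-01  1.58980497e+00
 -3.38415124e-04  1.42406895e-01]
56.87958486663918 [-5.98091313e-04 -9.48812113e-05 -9.99999817e-01]
```

View pics/wrist1.png

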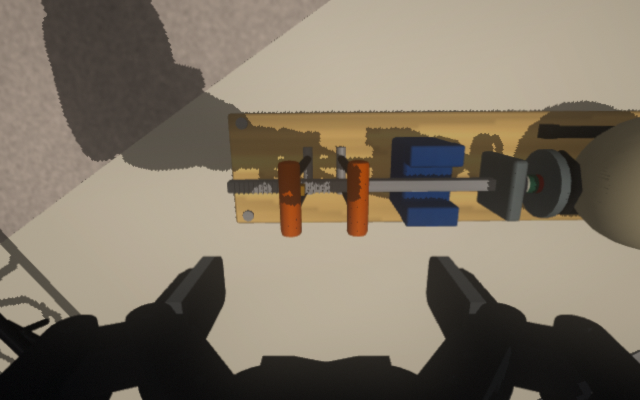

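Run:
```python
from h import *
s=bot.sense();P=(s['ee_pos'],s['tool_rot'])
R=Rn.from_quat(P[1]).as_matrix()
w=lambda px,z:onz('wrist',px,z,P)
a=[w((290,198),137),w((357,198),137)]; m=(a[0]+a[1])/2
print(a,m,np.linalg.norm(a[1]-a[0]), 'tool',R.T@(m-P[0]))
C=[w(p,12) for p in [(229,115),(238,223)]];print(C,np.linalg.norm(C[0]-C[1]))
b=[w((232,186),94),w((490,185),94)];d=b[1]-b[0];print('axis',np.degrees(np.arctan2(d[1],d[0])))
b=[w((232,112),12),w((520,112),12)];d=b[1]-b[0];print('edge',np.degrees(np.arctan2(d[1],d[0])))
for X in [[457.5,-69.5,130]]:print(proj('wrist',X,P))
```

```text
[array([442.3360854 , -89.68027303, 137.        ]), array([468.72463231, -49.39763051, 137.        ])] [455.53035885 -69.53895177 137.        ] 48.15648135412533 tool [-0.2058631  -4.39869852 79.99831588]
[array([ 355.78555243, -121.31651797,   12.        ]), array([ 454.7944866 , -184.69270818,   12.        ])] 117.55556359162225
axis 57.009446517679166
edge 56.8456803237595
[[325.05773296 197.67633326]]
```

The grips sit at (290,198) and (357,198). Their midpoint is about 4 mm along tool -y and the axis agrees with my yaw (57°), so I'll shift and go down.

```bash
python3 -m pendant '[[0,-3,20,0,0,0,1],[0,0,25,0,0,0,1],[0,0,20,0,0,0,1],[0,0,15,0,0,0,1],[0,0,5,0,0,0,1],[0,0,0,0,0,0,1]]' 35
python3 - <<'E'
from h import *
im=viewer.grab_frame('wrist');cv2.imwrite('pics/wrist2.png',im[:,:,::-1])
im=viewer.grab_frame('side');cv2.imwrite('pics/side2.png',im[:,:,::-1]);cv2.imwrite('pics/side2c.png',cv2.resize(im[160:310,210:410,::-1],None,fx=4,fy=4,interpolation=cv2.INTER_CUBIC))
E
```

```text
time_s: 2.6
ee_pos: [456.7, -70.4, 131.9]
tool_rot: [0.88, 0.475, -0.0, -0.0]
ft_force: [1.0, -0.8, 0.1]
finger_gap: 1.002
```

View pics/wrist2.png

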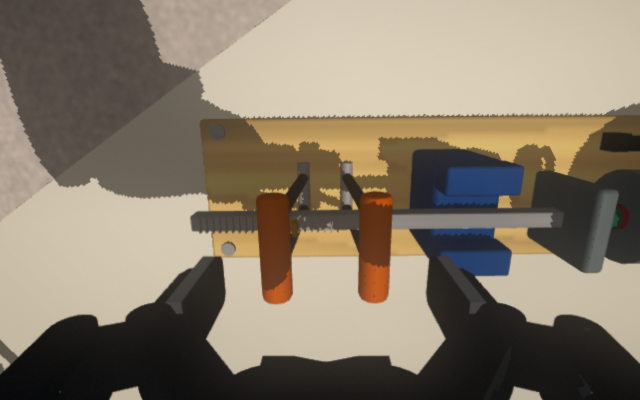

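View pics/side2c.png

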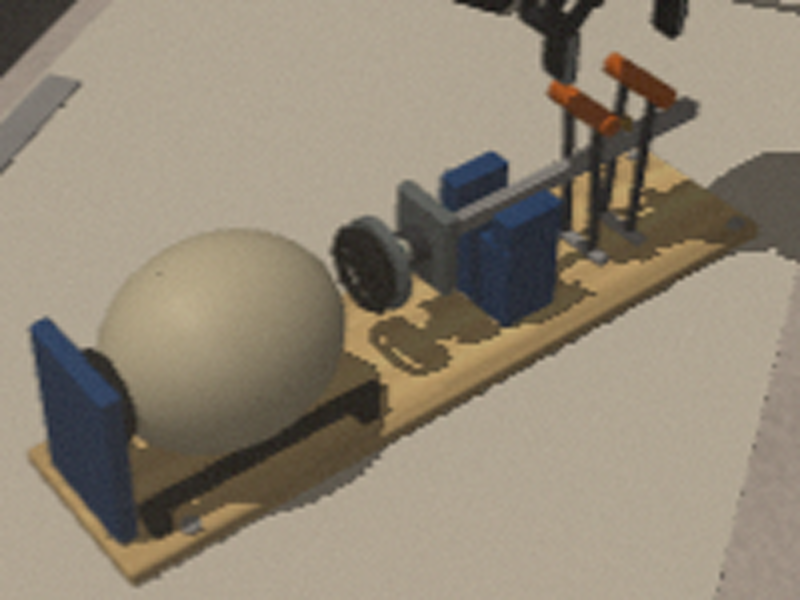

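Run:
```python
from h import *
s=bot.sense();P=(s['ee_pos'],s['tool_rot']);R=Rn.from_quat(P[1]).as_matrix();print(P[0])
for t in [[0,0,0],[0,0,17],[42,0,0],[42,0,17],[42,0,4],[-42,0,4],[-42,-11,4],[-42,11,4]]: print(t,proj('wrist',R@np.array(t)+P[0],P))
w=lambda px,z:onz('wrist',px,z,P)
for px in [(275,247),(376,247)]: print(R.T@(w(px,137)-P[0]))
print(bot.tips_ahead)
s=lambda x:(x-[210,160])*4
for t in [[42,0,17],[42,0,4],[-42,0,4],[25,0,0],[-25,0,0]]: print(t,s(proj('side',R@np.array(t)+P[0])))
```

```text
[457.48225436 -70.47661324 133.15970228]
[0, 0, 0] [[323.10088372 248.24748502]]
[0, 0, 17] [[323.29620408 235.74955384]]
[42, 0, 0] [[407.56792733 248.16774434]]
[42, 0, 17] [[400.35306292 235.69135546]]
[42, 0, 4] [[405.74872078 245.02128657]]
[-42, 0, 4] [[240.56319233 245.08048506]]
[-42, -11, 4] [[239.05948823 224.64680406]]
[-42, 11, 4] [[242.02572813 264.81034796]]
[-23.26321014  -2.31600731  -3.84428573]
[25.64570034 -2.29458393 -3.84223333]
17.0
[42, 0, 17] [[560.510657   131.63410608]]
[42, 0, 4] [[561.88040316 115.04035735]]
[-42, 0, 4] [[656.73713041  71.54067097]]
[25, 0, 0] [[582.15753352 100.82318033]]
[-25, 0, 0] [[638.71626543  75.00082078]]
```

Run:
```python
import cv2
a=cv2.imread("pics/side2.png")[120:230,290:410]; cv2.imwrite("pics/a.png",cv2.resize(a,None,fx=6,fy=5.4,interpolation=cv2.INTER_CUBIC))
a=cv2.imread("pics/wrist2.png")[180:400,0:320]; cv2.imwrite("pics/b.png",cv2.resize(cv2.convertScaleAbs(a,alpha=2,beta=20),None,fx=2.4,fy=2.4,interpolation=cv2.INTER_CUBIC))
```

```text
(no output)
```

View pics/a.png

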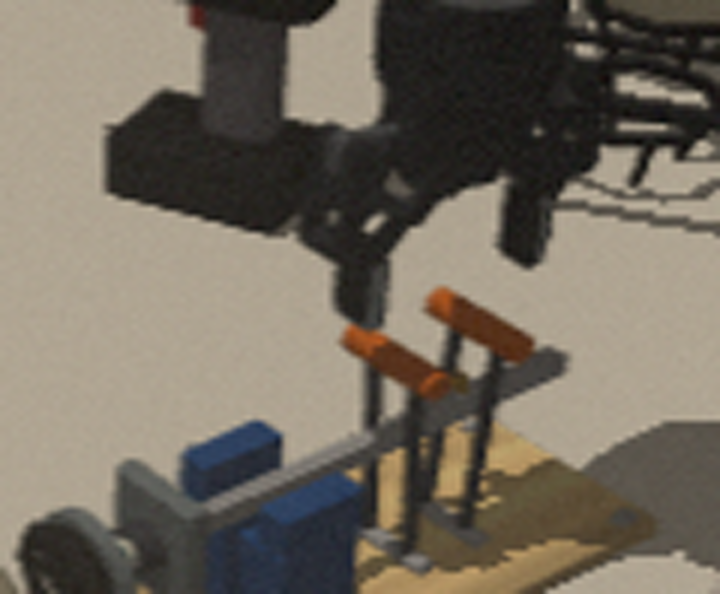

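View pics/b.png

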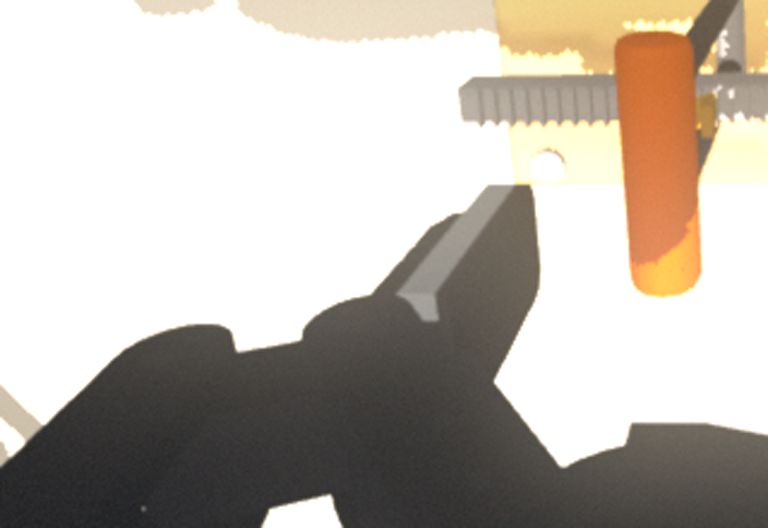

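Run:
```python
from h import *
s=bot.sense();P=(s['ee_pos'],s['tool_rot']);R=Rn.from_quat(P[1]).as_matrix()
for z in [-40,-30,-20,-10,0,10]:
  print(z,*[( ((proj('side',R@np.array(t)+P[0])[0]-[290,120])*[6,5.4]).round(0), ((proj('wrist',R@np.array(t)+P[0],P)[0]-[0,180])*2.4).round(0)) for t in [[42,-11,z],[42,11,z],[-42,-11,z],[-42,11,z]]])
```

```text
-40 (array([388., 304.]), array([1042.,  201.])) (array([352., 282.]), array([1030.,  323.])) (array([533., 246.]), array([506., 201.])) (array([498., 226.]), array([518., 323.]))
-30 (array([386., 322.]), array([1024.,  174.])) (array([351., 301.]), array([1013.,  290.])) (array([531., 264.]), array([525., 175.])) (array([495., 244.]), array([536., 290.]))
-20 (array([384., 340.]), array([1008.,  151.])) (array([349., 318.]), array([999., 261.])) (array([528., 281.]), array([541., 152.])) (array([493., 261.]), array([551., 261.]))
-10 (array([383., 358.]), array([994., 131.])) (array([348., 336.]), array([986., 235.])) (array([526., 299.]), array([556., 132.])) (array([491., 279.]), array([564., 235.]))
0 (array([381., 375.]), array([982., 114.])) (array([346., 354.]), array([975., 212.])) (array([524., 316.]), array([569., 114.])) (array([489., 296.]), array([576., 212.]))
10 (array([379., 393.]), array([971.,  98.])) (array([345., 371.]), array([965., 191.])) (array([521., 333.]), array([581.,  98.])) (array([486., 313.]), array([587., 192.]))
```

Both views agree: the open fingertips are still above the grips. The side view puts the tip corners at enlarged (382,325) and (533,265), which is about 30 mm behind the TCP instead of the 4 mm ahead I expected. I'll trust the pictures, go down part way and look again.

```bash
python3 -m pendant '[[0,-2,10,0,0,0,1],[0,0,12,0,0,0,1],[0,0,3,0,0,0,1],[0,0,0,0,0,0,1]]' 35
python3 - <<'E'
from h import *
s=bot.sense();P=(s['ee_pos'],s['tool_rot']);R=Rn.from_quat(P[1]).as_matrix();print(P[0])
a=viewer.grab_frame('wrist')[:,:,::-1]
b=viewer.grab_frame('side')[:,:,::-1]
cv2.imwrite("pics/a3.png",cv2.resize(b[120:230,290:410],None,fx=6,fy=5.4,interpolation=cv2.INTER_CUBIC));cv2.imwrite('pics/w3.png',a)
for z in [-40,-30,-20,-10,0,10]:
  print(z,*[( ((proj('side',R@np.array(t)+P[0])[0]-[290,120])*[6,5.4]).round(0)) for t in [[42,-11,z],[42,11,z],[-42,-11,z],[-42,11,z]]])
E
```

```text
time_s: 3.1
ee_pos: [454.8, -68.6, 106.2]
tool_rot: [0.879, 0.476, -0.0, -0.001]
ft_force: [0.6, 0.2, -0.2]
finger_gap: 0.999
[454.841092   -68.57201828 106.20779746]
-40 [388. 356.] [353. 334.] [532. 296.] [496. 276.]
-30 [386. 373.] [351. 352.] [529. 314.] [494. 294.]
-20 [385. 391.] [350. 369.] [527. 331.] [492. 311.]
-10 [383. 408.] [349. 386.] [525. 348.] [490. 327.]
0 [381. 425.] [347. 403.] [522. 364.] [488. 344.]
10 [380. 442.] [346. 420.] [520. 381.] [485. 361.]
```

View pics/a3.png

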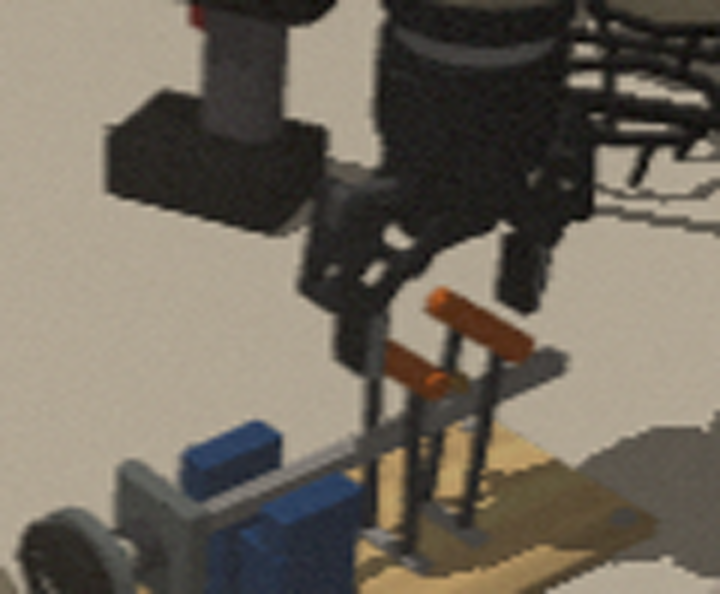

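View pics/w3.png

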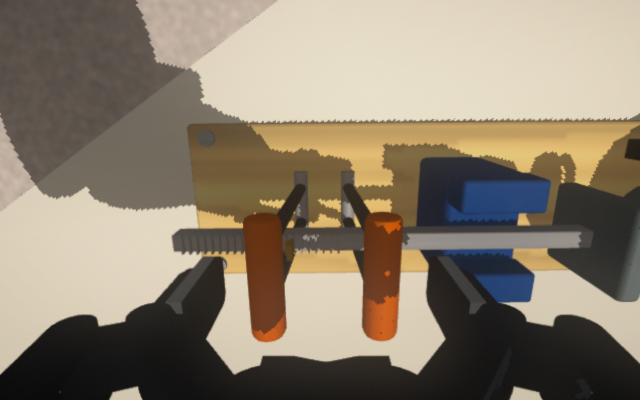

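Tips are now at about 136 mm, level with the grip tops, straddling both grips (wrist columns 265 and 382, mid 323, centred). I'll go down 17 mm more.

```bash
python3 -m pendant '[[0,0,10,0,0,0,1],[0,0,7,0,0,0,1],[0,0,0,0,0,0,1]]' 35
python3 - <<'E'
from h import *
s=bot.sense();P=(s['ee_pos'],s['tool_rot']);R=Rn.from_quat(P[1]).as_matrix();print(P[0],s['ft_force'])
a=viewer.grab_frame('wrist')[:,:,::-1]
b=viewer.grab_frame('side')[:,:,::-1]
cv2.imwrite("pics/a4.png",cv2.resize(b[120:230,290:410],None,fx=6,fy=5.4,interpolation=cv2.INTER_CUBIC));cv2.imwrite('pics/w4.png',a)
E
```

```text
time_s: 3.5
ee_pos: [454.7, -68.6, 88.7]
tool_rot: [0.879, 0.476, -0.001, -0.001]
ft_force: [0.3, 0.1, -0.1]
finger_gap: 0.999
[454.6532193  -68.55451548  88.73311402] [ 0.25289736  0.07252714 -0.12914444]
```

View pics/a4.png

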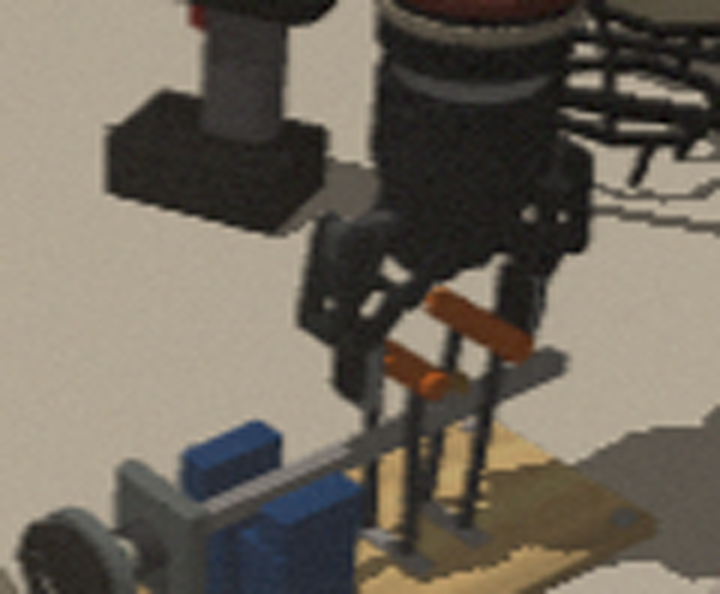

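View pics/w4.png

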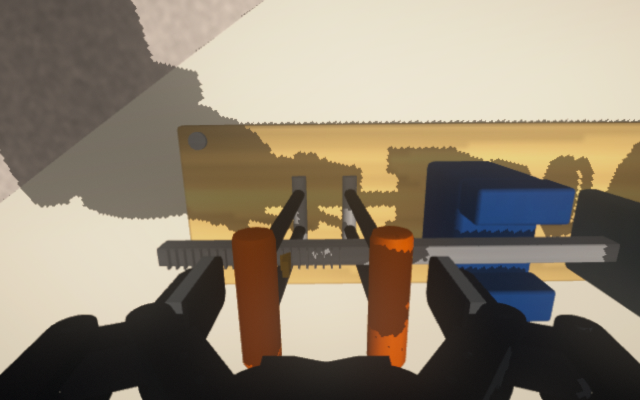

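Tips are now at about 118 mm, beside both grips and centred, with no contact force. First squeeze.

```bash
python3 -m pendant '[[0,0,0,0,0,0,0.5],[0,0,0,0,0,0,0.5],[0,0,0,0,0,0,0.5]]' 40
python3 -m pendant '[[0,0,0,0,0,0,0.2],[0,0,0,0,0,0,0],[0,0,0,0,0,0,-0.15],[0,0,0,0,0,0,-0.15],[0,0,0,0,0,0,-0.15]]'
python3 - <<'E'
from h import *
s=bot.sense();print(s['ee_pos'],s['ft_force'],s['finger_gap'])
a=viewer.grab_frame('wrist')[:,:,::-1]
b=viewer.grab_frame('side')[:,:,::-1]
cv2.imwrite("pics/s5.png",cv2.resize(b[160:310,210:410],None,fx=4,fy=4,interpolation=cv2.INTER_CUBIC));cv2.imwrite('pics/w5.png',a)
E
```

```text
time_s: 3.9
ee_pos: [455.3, -69.7, 90.6]
tool_rot: [0.88, 0.476, -0.001, 0.001]
ft_force: [-3.0, -4.8, 2.9]
finger_gap: 0.749
time_s: 4.4
ee_pos: [455.7, -70.3, 91.7]
tool_rot: [0.88, 0.476, -0.0, 0.002]
ft_force: [-5.5, -6.8, 9.5]
finger_gap: 0.426
[455.72986256 -70.32098386  91.71620584] [-5.47172279 -6.81913749  9.47701664] 0.42561002401337344
```

View pics/s5.png

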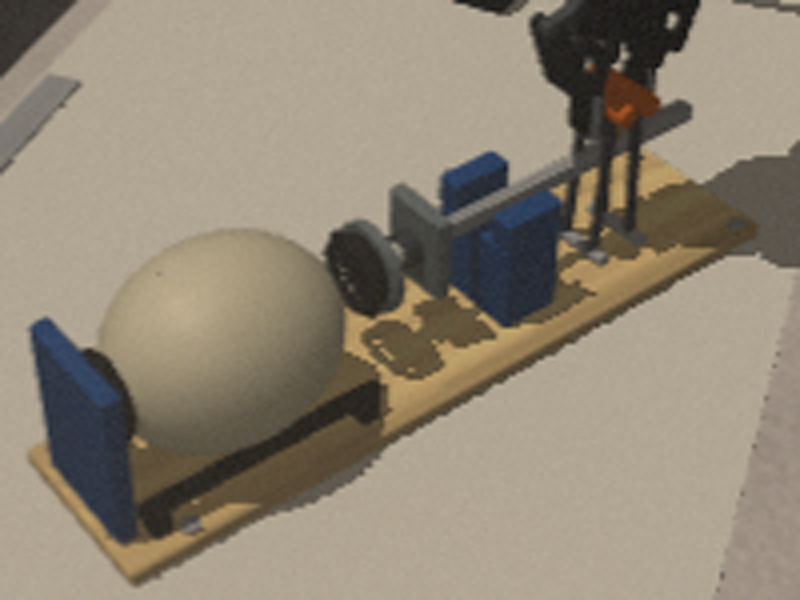

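View pics/w5.png

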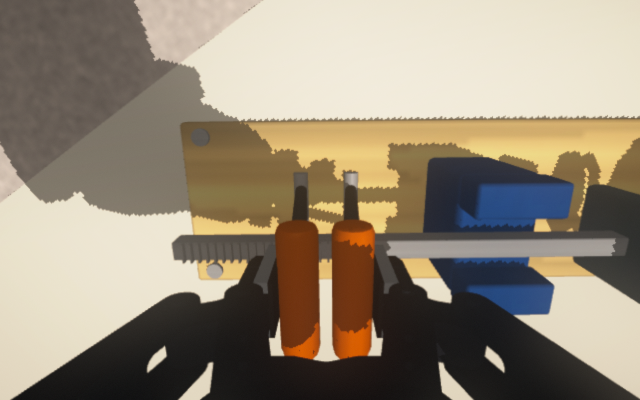

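The squeeze works: gap 0.426 (36 mm), both grips together at columns 297 and 353. The jaw plate moved from crop x 400 to 390. Now I'll set up jaw tracking in the side view.

```bash
cat >> h.py <<'E'
yaw=np.radians(57.2); O=np.array([456.8,-69.3,0]); AX=np.array([np.cos(yaw),np.sin(yaw),0]); LAT=np.array([-np.sin(yaw),np.cos(yaw),0])
def cl(x,y,z): return O+AX*x+LAT*y+np.array([0,0,z])
def track(ref,img,box):
    # displacement along axis (mm) of patch in ref at box (x0,y0,x1,y1) ; subpixel by upsampled match along the projected axis
    x0,y0,x1,y1=box; r=cv2.cvtColor(ref,cv2.COLOR_BGR2GRAY); g=cv2.cvtColor(img,cv2.COLOR_BGR2GRAY)
    k=8; T=cv2.resize(r[y0:y1,x0:x1],None,fx=k,fy=k,interpolation=cv2.INTER_CUBIC)
    m=30; G=cv2.resize(g[y0-m:y1+m,x0-m:x1+m],None,fx=k,fy=k,interpolation=cv2.INTER_CUBIC)
    s=cv2.matchTemplate(G,T,cv2.TM_CCOEFF_NORMED); _,v,_,l=cv2.minMaxLoc(s)
    return np.array(l)/k-m, v
def axpx(x,z=85): # side px per mm at clamp x
    p=proj('side',[cl(x,0,z),cl(x+10,0,z)]); return (p[1]-p[0])/10
E
python3 - <<'E'
from h import *
for x in [115,125,135,150,160,170,180,190,225,370,378,386]: print(x,((proj('side',cl(x,0,85))[0]-[209.6,159.6])*4).round(0),((proj('side',cl(x,0,110))[0]-[209.6,159.6])*4).round(0), axpx(x)*4)
r=cv2.imread('pics/side2.png')
im=viewer.grab_frame('side')[:,:,::-1].copy();cv2.imwrite('pics/side5.png',im)
print('plate',track(r,im,(307,203,323,234)),'pad',track(r,im,(291,212,312,240)))
E
python3 - <<'E'
import cv2
a=cv2.imread('pics/side2.png')[195:245,280:330];b=cv2.imread('pics/side5.png')[195:245,280:330]
cv2.imwrite('pics/p5.png',cv2.resize(cv2.hconcat([a,b]),None,fx=8,fy=8,interpolation=cv2.INTER_CUBIC))
E
```

```text
115 [473. 216.] [475. 184.] [-1.23161116  0.601485  ]
125 [461. 222.] [462. 190.] [-1.24367053  0.60734578]
135 [449. 228.] [450. 196.] [-1.25589352  0.61328562]
150 [430. 237.] [431. 205.] [-1.27454064  0.6223464 ]
160 [417. 243.] [418. 211.] [-1.28718443  0.62848951]
170 [404. 250.] [405. 218.] [-1.30000135  0.63471623]
180 [391. 256.] [391. 224.] [-1.31299423  0.64102792]
190 [378. 262.] [378. 230.] [-1.32616594  0.64742594]
225 [331. 285.] [330. 253.] [-1.37371767  0.6705192 ]
370 [117. 390.] [113. 356.] [-1.5973886   0.77904842]
378 [105. 396.] [100. 363.] [-1.61111091  0.78570153]
386 [ 92. 402.] [ 87. 369.] [-1.62499026  0.79243015]
plate (array([-1.5,  1. ]), 0.9390149712562561) pad (array([-1.75,  1.  ]), 0.9570897221565247)
```

View pics/p5.png

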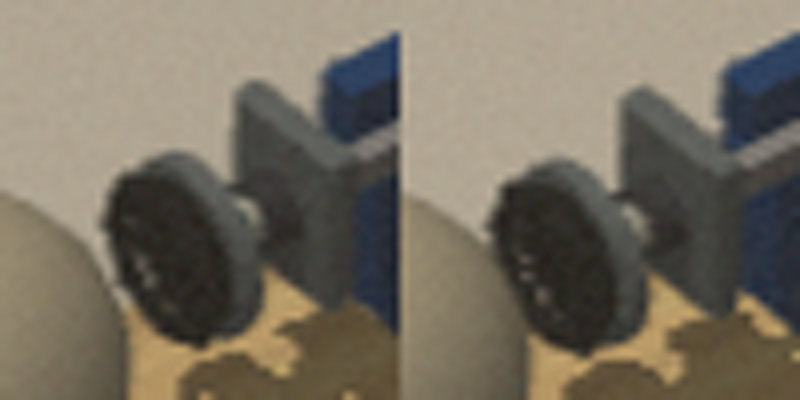

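Jaw feed so far is about 5 mm. The pad ring starts near clamp x≈203, so roughly 27 mm are needed to pinch. Next two strokes.

```bash
python3 -m pendant '[[-1,0,0,0,0,0,0.9],[0,0,0,0,0,0,0.9],[0,0,0,0,0,0,0.9],[0,0,0,0,0,0,0.9]]' 40
python3 -m pendant '[[0,0,0,0,0,0,0.4],[0,0,0,0,0,0,0.1],[0,0,0,0,0,0,-0.15],[0,0,0,0,0,0,-0.15],[0,0,0,0,0,0,-0.15]]'
python3 - <<'E'
from h import *
print(bot.sense()['finger_gap'])
r=cv2.imread('pics/side2.png')
im=viewer.grab_frame('side')[:,:,::-1].copy();cv2.imwrite('pics/side6.png',im)
t=viewer.grab_frame('top')[:,:,::-1].copy();cv2.imwrite('pics/top6.png',t)
print('plate',track(r,im,(307,203,323,234)),'pad',track(r,im,(291,212,312,240)))
cv2.imwrite('pics/p6.png',cv2.hconcat([cv2.resize(im[195:245,280:330],(400,400),interpolation=cv2.INTER_CUBIC),cv2.resize(t[170:220,275:325],(400,400),interpolation=cv2.INTER_CUBIC)]))
E
```

```text
time_s: 4.95
ee_pos: [454.9, -69.6, 90.2]
tool_rot: [0.879, 0.476, 0.0, -0.0]
ft_force: [-0.3, 0.5, -0.4]
finger_gap: 0.955
time_s: 5.45
ee_pos: [455.6, -70.3, 91.7]
tool_rot: [0.879, 0.476, 0.0, 0.001]
ft_force: [-1.6, -1.2, 10.0]
finger_gap: 0.431
0.4314945236522767
plate (array([-4.625,  2.   ]), 0.8320429921150208) pad (array([-4.25 ,  2.125]), 0.9092894792556763)
```

View pics/p6.png

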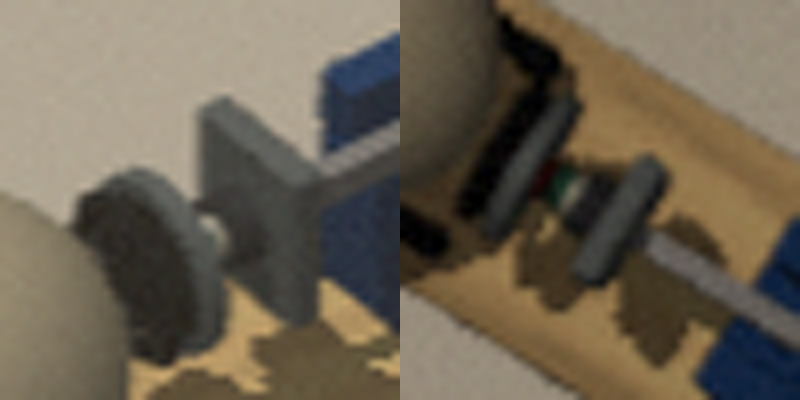

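Feed is about 13 mm. The top view shows the gauge clearly: pad, red, green, white, sleeve, with white still out. Third stroke.

```bash
python3 -m pendant '[[-1,0,0,0,0,0,0.9],[0,0,0,0,0,0,0.9],[0,0,0,0,0,0,0.9],[0,0,0,0,0,0,0.9]]' 40
python3 -m pendant '[[0,0,0,0,0,0,0.4],[0,0,0,0,0,0,0.1],[0,0,0,0,0,0,-0.15],[0,0,0,0,0,0,-0.15],[0,0,0,0,0,0,-0.15]]'
python3 - <<'E'
from h import *
print(bot.sense()['finger_gap'])
r=cv2.imread('pics/side2.png')
im=viewer.grab_frame('side')[:,:,::-1].copy();cv2.imwrite('pics/side7.png',im)
t=viewer.grab_frame('top')[:,:,::-1].copy();cv2.imwrite('pics/top7.png',t)
print('plate',track(r,im,(307,203,323,234)),'pad',track(r,im,(291,212,312,240)))
cv2.imwrite('pics/p7.png',cv2.hconcat([cv2.resize(im[195:245,270:320],(400,400),interpolation=cv2.INTER_CUBIC),cv2.resize(t[170:220,275:325],(400,400),interpolation=cv2.INTER_CUBIC)]))
E
```

```text
time_s: 5.95
ee_pos: [454.1, -70.8, 90.1]
tool_rot: [0.88, 0.476, -0.0, 0.0]
ft_force: [0.2, 0.8, -1.0]
finger_gap: 0.95
time_s: 6.45
ee_pos: [455.7, -70.4, 91.9]
tool_rot: [0.879, 0.476, 0.002, 0.001]
ft_force: [2.0, 5.3, 10.1]
finger_gap: 0.426
0.4263272991976434
plate (array([-7.125,  3.25 ]), 0.833793580532074) pad (array([-6.75,  3.25]), 0.8172464966773987)
```

View pics/p7.png

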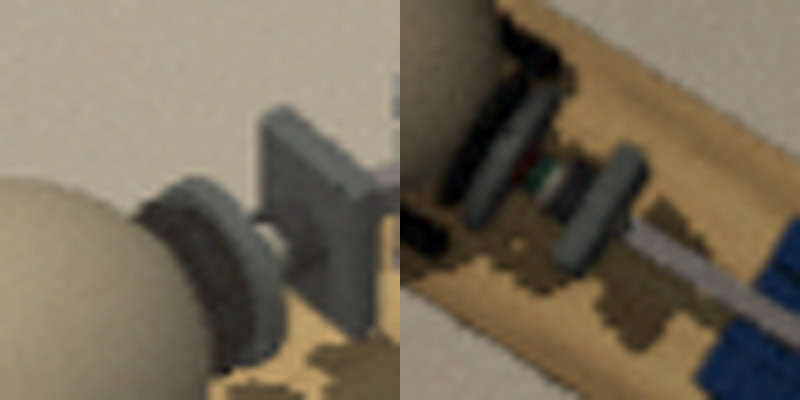

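```bash
python3 -m pendant '[[0.7,0,0,0,0,0,0.9],[0,0,0,0,0,0,0.9],[0,0,0,0,0,0,0.9],[0,0,0,0,0,0,0.9]]' 40
python3 -m pendant '[[0,0,0,0,0,0,0.5],[0,0,0,0,0,0,0.3],[0,0,0,0,0,0,0.15],[0,0,0,0,0,0,0.15],[0,0,0,0,0,0,0.15]]'
cat > look.py <<'E'
from h import *
import sys
n=sys.argv[1]
s=bot.sense();print(s['time_s'],s['finger_gap'],s['ft_force'])
r=cv2.imread('pics/side2.png');rt=cv2.imread('pics/top6.png')
im=viewer.grab_frame('side')[:,:,::-1].copy();cv2.imwrite(f'pics/side{n}.png',im)
t=viewer.grab_frame('top')[:,:,::-1].copy();cv2.imwrite(f'pics/top{n}.png',t)
print('plate',track(r,im,(307,203,323,234)),'egg',track(r,im,(237,217,292,275)))
print('top plate',track(rt,t,(296,188,310,207)),'pad',track(rt,t,(284,180,298,202)),'egg',track(rt,t,(240,150,285,192)))
cv2.imwrite(f'pics/p{n}.png',cv2.hconcat([cv2.resize(im[195:245,270:320],(400,400),interpolation=cv2.INTER_CUBIC),cv2.resize(t[170:210,268:308],(400,400),interpolation=cv2.INTER_CUBIC)]))
E
python3 look.py 8
```

```text
time_s: 6.95
ee_pos: [454.4, -70.2, 90.0]
tool_rot: [0.88, 0.476, -0.0, 0.0]
ft_force: [0.1, 0.5, -0.6]
finger_gap: 0.95
time_s: 7.45
ee_pos: [455.4, -70.2, 91.4]
tool_rot: [0.879, 0.476, 0.001, 0.001]
ft_force: [-0.5, 1.8, 7.7]
finger_gap: 0.574
7.45 0.5744639534178171 [-0.49014367  1.81694231  7.71272837]
plate (array([-8.375,  3.875]), 0.8295665979385376) egg (array([-0.375, -0.125]), 0.9640690088272095)
top plate (array([-3.375, -2.125]), 0.9408121705055237) pad (array([-3. , -2.5]), 0.760708749294281) egg (array([0., 0.]), 0.9832571148872375)
```

View pics/p8.png

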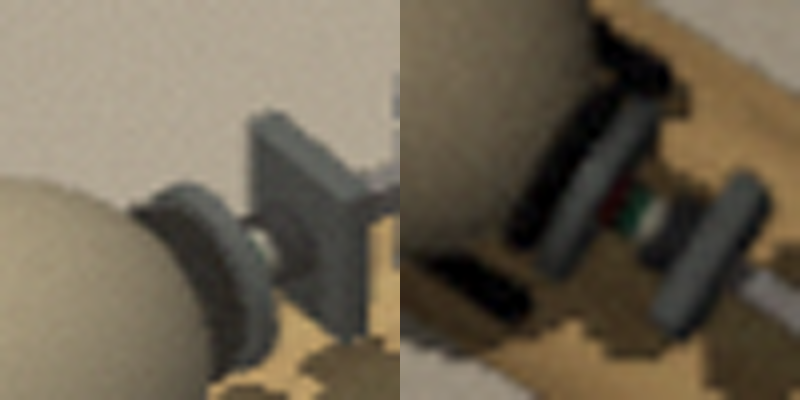

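Feed is about 25 mm. White is still fully visible at top crop (650,220) and the egg is essentially unmoved. I'll finish this stroke, about 4 mm more.

```bash
python3 -m pendant '[[0,0,0,0,0,0,0],[0,0,0,0,0,0,-0.15],[0,0,0,0,0,0,-0.15],[0,0,0,0,0,0,-0.15]]' 40
python3 look.py 9
```

```text
time_s: 7.95
ee_pos: [455.6, -70.3, 91.8]
tool_rot: [0.879, 0.476, 0.001, 0.001]
ft_force: [-1.0, 2.2, 10.1]
finger_gap: 0.423
7.95 0.4227807240452346 [-0.99289165  2.19788151 10.09262085]
plate (array([-9.5,  4.5]), 0.8219611644744873) egg (array([-0.375, -0.125]), 0.959532618522644)
top plate (array([-4.625, -2.75 ]), 0.9078490138053894) pad (array([-3.875, -2.875]), 0.6960054636001587) egg (array([-0.625, -0.375]), 0.9804743528366089)
```

View pics/p9.png

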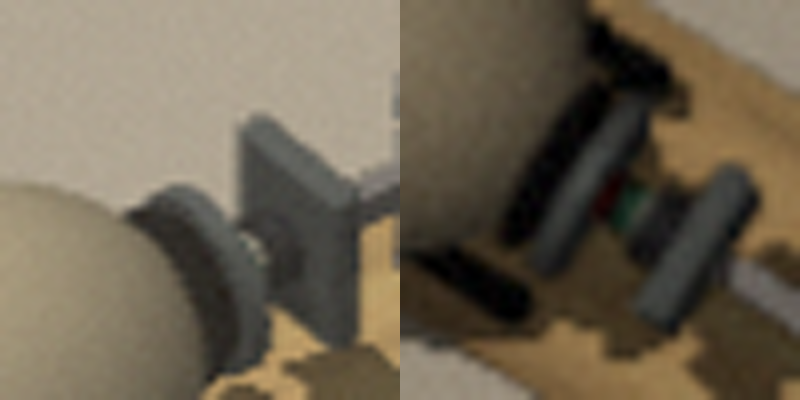

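White is now mostly gone, with a thin sliver left at top crop (640,225), and the egg has moved about 1.5 mm onto the stop. It's pinched with roughly 2 mm of compression. I'll let out and squeeze part way again.

```bash
python3 -m pendant '[[0,0,0,0,0,0,0.9],[0,0,0,0,0,0,0.9],[0,0,0,0,0,0,0.9],[0,0,0,0,0,0,0.9]]' 40
python3 look.py 10
python3 -m pendant '[[0,0,0,0,0,0,0.5],[0,0,0,0,0,0,0.3],[0,0,0,0,0,0,0.15],[0,0,0,0,0,0,0.15],[0,0,0,0,0,0,0.15]]'
python3 look.py 11
```

```text
time_s: 8.45
ee_pos: [454.4, -70.1, 90.0]
tool_rot: [0.88, 0.476, -0.0, 0.0]
ft_force: [1.0, 0.7, 0.3]
finger_gap: 0.953
8.45 0.9528939341116576 [1.03303497 0.68284282 0.32362736]
plate (array([-9.5,  4.5]), 0.8216649889945984) egg (array([-0.375, -0.125]), 0.9600168466567993)
top plate (array([-4.625, -2.75 ]), 0.9110053181648254) pad (array([-3.875, -2.875]), 0.6981172561645508) egg (array([-0.625, -0.375]), 0.9798796772956848)
time_s: 9.05
ee_pos: [455.4, -70.2, 91.6]
tool_rot: [0.879, 0.476, 0.001, 0.001]
ft_force: [-1.4, 2.2, 9.8]
finger_gap: 0.577
9.05 0.5767704435201133 [-1.36559108  2.19761273  9.80199911]
plate (array([-10.5  ,   5.125]), 0.7780391573905945) egg (array([-0.375, -0.125]), 0.9603358507156372)
top plate (array([-5.625, -3.25 ]), 0.8435860276222229) pad (array([-3.875, -3.   ]), 0.6341598033905029) egg (array([-0.625, -0.375]), 0.9802613854408264)
```

View pics/p10.png

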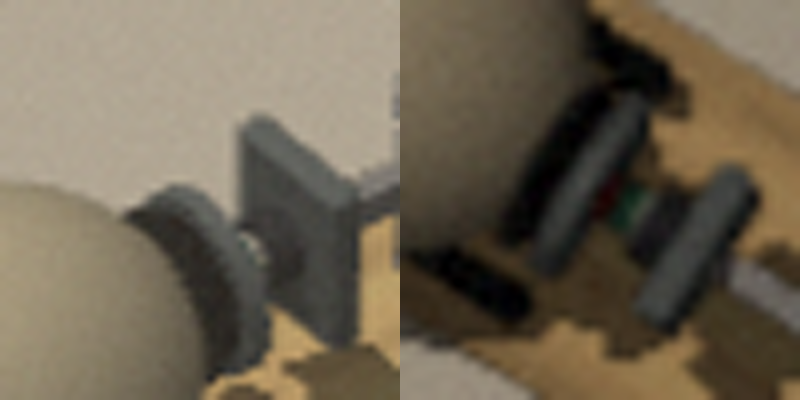

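View pics/p11.png

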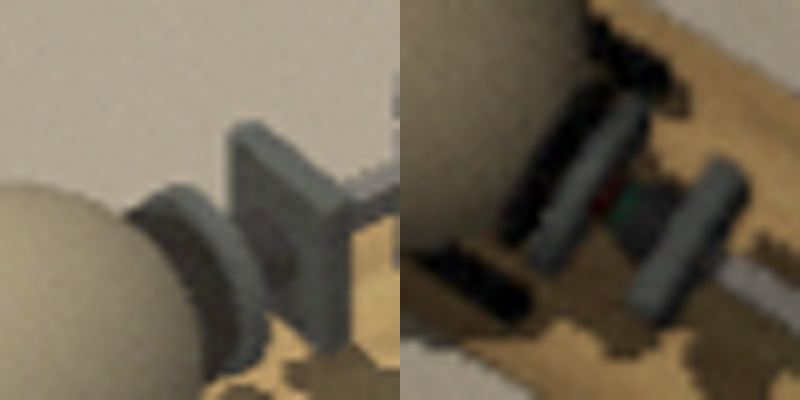

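Run:
```python
from h import *
xs=np.arange(222,262,1.0)-10
for n in [6,8,9,11]:
    t=cv2.imread(f'pics/top{n}.png').astype(np.float32)
    acc=0
    for lat in [-2,-1,0,1,2,3]:
        p=proj('top',[cl(x,lat,92) for x in xs]).astype(np.float32)
        acc=acc+cv2.remap(t,p[:,0].reshape(1,-1),p[:,1].reshape(1,-1),cv2.INTER_LINEAR)[0]/6
    print(n);print(' '.join(f'{int(x)}:{int(c[2])},{int(c[1])},{int(c[0])}' for x,c in zip(xs,acc)))
```

```text
6
212:16,14,15 213:11,8,10 214:8,6,7 215:8,6,6 216:8,6,6 217:8,6,6 218:10,8,6 219:16,12,9 220:25,20,13 221:34,28,18 222:43,36,23 223:50,41,27 224:53,44,29 225:53,45,31 226:51,45,33 227:49,44,33 228:48,44,33 229:49,44,33 230:51,46,35 231:55,49,37 232:58,51,40 233:61,54,42 234:64,56,44 235:66,58,46 236:68,60,48 237:70,62,49 238:72,63,50 239:74,64,51 240:76,66,52 241:78,69,53 242:80,71,55 243:82,74,57 244:83,75,59 245:85,76,60 246:86,78,62 247:89,79,62 248:90,80,62 249:90,80,62 250:91,80,63 251:92,81,64
8
212:36,30,29 213:43,42,40 214:52,52,50 215:58,60,57 216:62,65,61 217:65,66,63 218:65,65,63 219:63,63,61 220:57,58,56 221:48,48,46 222:33,34,32 223:20,20,18 224:10,9,7 225:6,4,3 226:6,4,4 227:7,6,6 228:8,8,8 229:10,11,9 230:14,13,11 231:21,19,15 232:29,27,21 233:40,36,29 234:50,44,36 235:59,53,42 236:66,58,47 237:70,62,49 238:71,63,49 239:72,64,49 240:75,66,51 241:77,69,53 242:79,70,55 243:81,71,55 244:83,73,57 245:86,76,59 246:88,79,61 247:89,79,62 248:90,80,63 249:92,80,64 250:93,82,65 251:95,85,67
9
212:28,10,9 213:30,16,15 214:34,26,24 215:40,37,35 216:49,49,46 217:57,58,56 218:64,6
[... 221 characters left out ...]
 237:56,49,39 238:63,56,45 239:69,62,49 240:73,66,51 241:75,68,52 242:77,68,52 243:78,70,53 244:80,71,55 245:82,74,57 246:83,75,59 247:85,76,60 248:87,78,62 249:88,80,63 250:89,80,63 251:89,79,62
11
212:29,12,9 213:29,16,13 214:30,22,20 215:34,30,29 216:42,41,39 217:51,50,47 218:58,58,54 219:63,63,59 220:65,66,62 221:64,65,62 222:59,60,57 223:51,52,49 224:40,41,38 225:28,28,25 226:16,17,13 227:9,9,6 228:7,5,5 229:5,4,5 230:4,3,5 231:5,4,7 232:9,8,10 233:16,15,14 234:23,21,18 235:32,30,23 236:43,39,30 237:54,49,38 238:63,56,44 239:69,61,48 240:72,64,50 241:74,66,52 242:76,67,53 243:78,68,53 244:79,69,54 245:80,71,55 246:82,73,57 247:84,75,58 248:85,76,59 249:87,77,60 250:89,78,61 251:90,80,63
```

Run:
```python
from h import *
c=onz('top',(292,191.5),92)-O; print(c@AX,c@LAT); lat0=c@LAT
xs=np.arange(178,222,1.0)
for n in [8,9,10,11]:
    t=cv2.imread(f'pics/top{n}.png').astype(np.float32)
    acc=0
    for lat in [-2,-1,0,1,2]:
        p=proj('top',[cl(x,lat0+lat,92) for x in xs]).astype(np.float32)
        acc=acc+cv2.remap(t,p[:,0].reshape(1,-1),p[:,1].reshape(1,-1),cv2.INTER_LINEAR)[0]/5
    print(n);print(' '.join(f'{int(x)}:{int(c[2])},{int(c[1])},{int(c[0])}' for x,c in zip(xs,acc)))
```

```text
198.47495702245502 0.3006118226997785
8
178:63,64,62 179:64,65,63 180:64,66,63 181:64,66,62 182:62,63,59 183:55,56,53 184:46,45,44 185:36,35,35 186:31,30,30 187:28,28,28 188:28,28,28 189:28,27,28 190:28,27,28 191:31,30,30 192:38,36,35 193:50,48,44 194:63,61,54 195:78,75,65 196:88,86,73 197:91,91,78 198:87,89,76 199:72,79,66 200:52,65,52 201:34,51,39 202:22,41,30 203:17,35,24 204:16,28,19 205:16,21,15 206:19,15,11 207:22,11,9 208:25,9,8 209:27,8,9 210:29,12,12 211:31,20,20 212:36,30,29 213:44,42,40 214:52,52,49 215:59,60,57 216:63,65,61 217:65,66,63 218:65,66,63 219:63,63,61 220:58,59,57 221:48,49,47
9
178:42,44,40 179:50,52,48 180:55,57,54 181:59,62,59 182:62,64,61 183:63,66,62 184:65,67,63 185:66,67,63 186:63,63,60 187:57,56,54 188:49,49,48 189:41,40,40 190:35,34,34 191:31,29,31 192:30,28,30 193:30,29,30 194:29,29,28 195:28,29,28 196:30,31,30 197:35,35,34 198:40,41,38 199:46,48,43 200:51,54,47 201:51,58,48 202:46,57,46 203:38,52,40 204:29,47,35 205:24,41,31 206:22,34,26 207:20,26,20 208:20,18,14 209:22,11,9 210:24,7,6 211:27,7,6 212:28,9,8 213:30,17,15 214:34,26,24 215:41,38,35 216:
[... 515 characters left out ...]
212:27,7,7 213:28,13,13 214:30,21,20 215:36,33,30 216:45,44,41 217:56,56,53 218:64,64,61 219:67,68,64 220:65,66,63 221:59,61,58
11
178:33,32,31 179:32,32,31 180:34,34,33 181:40,40,39 182:47,47,45 183:54,55,52 184:59,60,57 185:63,64,60 186:65,66,62 187:66,67,63 188:65,66,63 189:63,63,60 190:58,58,55 191:50,50,48 192:42,43,40 193:34,35,32 194:30,31,29 195:29,29,28 196:29,28,29 197:29,27,29 198:29,27,28 199:29,27,27 200:28,29,27 201:27,30,27 202:25,32,27 203:23,35,27 204:22,37,27 205:21,37,26 206:21,35,24 207:20,28,20 208:20,21,15 209:21,14,10 210:24,10,7 211:27,11,7 212:30,13,10 213:29,16,14 214:30,22,20 215:34,31,29 216:42,40,38 217:50,50,47 218:58,58,54 219:63,64,59 220:65,66,62 221:64,65,62
```

Profile along the rod: plate-to-pad distance was 28.7 mm uncompressed, 26.6 mm before this squeeze and 24.2 mm now. The sleeve to green/red boundary distance was 12.2, 10.5 and about 7.5 mm. So compression is now about 4.5 mm, just into green. Mid-green needs about 3.5 mm more feed, roughly 10 mm of width, which is opening -0.09.

```bash
python3 -m pendant '[[0,0,0,0,0,0,0.05],[0,0,0,0,0,0,-0.09],[0,0,0,0,0,0,-0.09],[0,0,0,0,0,0,-0.09],[0,0,0,0,0,0,-0.09]]' 40
python3 look.py 12
python3 - <<'E'
from h import *
lat0=.3
xs=np.arange(178,222,1.0)
for n in [12]:
    t=cv2.imread(f'pics/top{n}.png').astype(np.float32)
    acc=0
    for lat in [-2,-1,0,1,2]:
        p=proj('top',[cl(x,lat0+lat,92) for x in xs]).astype(np.float32)
        acc=acc+cv2.remap(t,p[:,0].reshape(1,-1),p[:,1].reshape(1,-1),cv2.INTER_LINEAR)[0]/5
    print(n);print(' '.join(f'{int(x)}:{int(c[2])},{int(c[1])},{int(c[0])}' for x,c in zip(xs,acc)))
E
```

```text
time_s: 9.65
ee_pos: [455.7, -70.4, 92.1]
tool_rot: [0.879, 0.476, 0.001, 0.001]
ft_force: [-2.6, 1.7, 13.3]
finger_gap: 0.459
9.65 0.4585615037844005 [-2.56146895  1.73674738 13.30579898]
plate (array([-11.375,   5.75 ]), 0.7249935269355774) egg (array([-0.375, -0.125]), 0.9598615169525146)
top plate (array([-6.5, -4. ]), 0.7895722389221191) pad (array([-4.  , -2.75]), 0.6121333241462708) egg (array([-0.625, -0.375]), 0.9801528453826904)
12
178:47,45,44 179:41,39,39 180:39,37,36 181:37,35,34 182:35,34,33 183:35,35,34 184:40,40,39 185:47,48,46 186:54,54,52 187:59,60,58 188:63,63,61 189:64,65,62 190:64,66,63 191:64,65,63 192:63,64,61 193:60,60,58 194:55,55,53 195:48,49,47 196:40,42,40 197:34,35,34 198:31,31,31 199:30,30,30 200:30,29,31 201:30,30,31 202:28,30,31 203:26,29,29 204:24,27,26 205:24,26,25 206:23,25,23 207:21,23,19 208:19,19,15 209:20,13,9 210:23,9,6 211:27,7,6 212:30,9,10 213:31,14,15 214:32,22,21 215:37,31,30 216:44,42,39 217:51,51,48 218:58,59,55 219:63,64,60 220:65,66,62 221:64,66,62
```

View pics/p12.png

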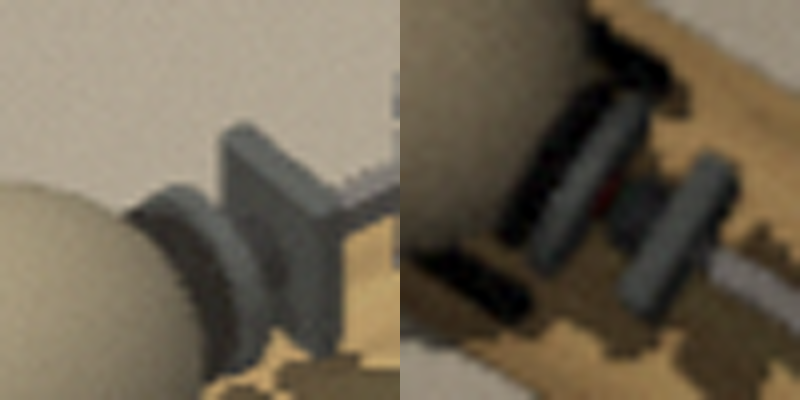

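Geometry says compression is about 8.2 mm: plate-to-pad distance went from 28.7 to 20.4 mm, and the feed sum gives 2 + 6.2 mm. The green sliver looks thin, though, so I'll do one enhanced check before handing in.

```bash
python3 -m pendant '[[0,0,0,0,0,0,-0.09],[0,0,0,0,0,0,-0.09],[0,0,0,0,0,0,-0.09]]'
python3 - <<'E'
from h import *
print(bot.sense()['finger_gap'])
T=np.mean([viewer.grab_frame('top')[:,:,::-1].astype(float) for _ in range(6)],0)
S=np.mean([viewer.grab_frame('side')[:,:,::-1].astype(float) for _ in range(4)],0)
R8=cv2.imread('pics/top8.png').astype(float)
R11=cv2.imread('pics/top11.png').astype(float)
f=lambda a,x,y:cv2.resize(np.clip(a[y:y+24,x:x+24]*3,0,255).astype(np.uint8),(380,290),interpolation=cv2.INTER_NEAREST)
cv2.imwrite('pics/p13.png',cv2.vconcat([cv2.hconcat([f(R8,280,178),f(R11,280,178)]),cv2.hconcat([f(T,280,178),f(S,288,210)])]))
for r in range(187,196): print(r,[tuple(int(v) for v in T[r,c,::-1]) for c in range(286,296)])
E
```

```text
time_s: 10.05
ee_pos: [455.7, -70.4, 92.1]
tool_rot: [0.879, 0.476, 0.001, 0.001]
ft_force: [-2.0, 1.4, 13.5]
finger_gap: 0.454
0.4539180980421994
187 [(69, 70, 66), (55, 57, 54), (34, 32, 31), (27, 14, 13), (26, 18, 14), (40, 34, 23), (39, 32, 24), (42, 33, 24), (79, 62, 40), (92, 72, 46)]
188 [(61, 62, 58), (41, 41, 40), (28, 16, 14), (26, 5, 3), (17, 14, 9), (22, 24, 19), (22, 22, 21), (25, 23, 22), (35, 29, 21), (50, 43, 32)]
189 [(49, 49, 47), (31, 22, 21), (31, 5, 6), (24, 15, 12), (20, 27, 22), (24, 27, 26), (25, 24, 25), (25, 23, 24), (21, 20, 19), (52, 52, 47)]
190 [(35, 34, 32), (27, 10, 9), (27, 7, 6), (18, 18, 14), (23, 26, 24), (28, 28, 29), (28, 26, 28), (25, 25, 25), (36, 36, 35), (60, 61, 57)]
191 [(26, 22, 21), (23, 10, 9), (15, 10, 6), (17, 21, 19), (26, 26, 27), (29, 29, 29), (31, 30, 31), (29, 30, 30), (53, 53, 51), (65, 66, 63)]
192 [(20, 20, 19), (39, 32, 23), (33, 29, 20), (25, 25, 22), (25, 24, 24), (29, 28, 28), (29, 28, 30), (46, 47, 45), (64, 64, 62), (67, 68, 65)]
193 [(32, 28, 23), (54, 46, 31), (43, 36, 25), (21, 20, 17), (23, 23, 23), (24, 23, 25), (32, 31, 31), (56, 58, 55), (66, 68, 65), (65, 67, 63)]
194 [(50, 42, 29), (64, 52, 34), (52, 44, 28), (30, 26, 18), (20, 18, 20), (17, 18, 19), (48, 49, 48), (64, 66, 62), (65, 67, 64), (63, 64, 60)]
195 [(62, 49, 31), (65, 52, 33), (64, 51, 33), (58, 48, 30), (38, 32, 21), (36, 36, 33), (59, 60, 57), (66, 68, 65), (65, 65, 62), (53, 55, 52)]
```

View pics/p13.png

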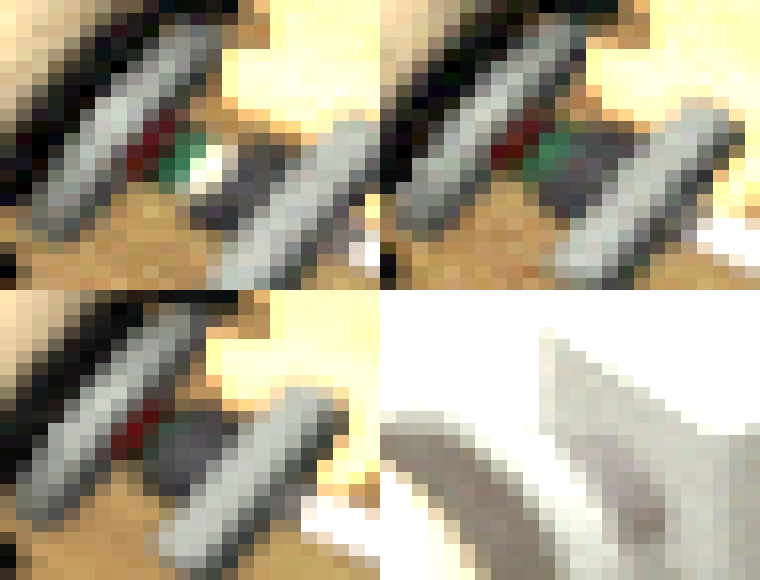

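The enhanced crop still shows red at (135,435) and a thin dark-green strip at (155,440) ahead of the sleeve. The sleeve edge is therefore inside green, a little past the middle. The grip is steady at gap 0.454, so I'm handing in.

```bash
python3 -c "
from cell import bot
s=bot.sense();print(s['time_s'],s['finger_gap'],s['ft_force']);print(bot.hand_in())"
```

```text
10.55 0.45653483680817925 [-3.21535344  1.36437319 13.37131728]
the job is handed in; nothing more can be done
None
```

The egg is clamped against the far stop, and I handed the job in at about 10.5 s with the grips still squeezed. The hand-in gives no verdict.

**What I did:** four full squeezes moved the jaw about 29 mm, until the egg was pinched against the stop. After letting out, a fifth, partial squeeze pressed the pad to its final pressure.

**Gauge at the end:**
- **Pad compression:** the jaw-to-pad distance and the summed jaw feed both give about 8 mm, which is mid-green.
- **Colours on the rod:** the top view shows only a thin dark strip of green between sleeve and red, so compression may be nearer 9 to 9.5 mm. That is still green and short of the 12 mm where red begins. At about 2.7 mm per pixel the camera can't settle it further.

**Other checks:**
- **Hold:** the grips were steady at a gap of 0.456 (about 39 mm wide), with about 14 N at the wrist.
- **Hands off:** the gripper touched only the grips. I never went near the drill or polish jar, but I did not measure their positions again at the end.

**One mismatch with the specification:** with the gripper open, the pictures put the fingertips about 30 mm behind the TCP, where the figures given imply about 4 mm ahead. I went by the pictures and lowered the tool about 42 mm further before squeezing.

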